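# Move the dog-walk row into the new organiser

### The arm

A 7-joint arm with a two-finger parallel gripper is mounted at the origin on the work surface. World frame = base frame: x ahead of the robot, y to its left, z up, the work surface at z = 0. Lengths are in m, angles in rad, forces in N, time in s.
With the tool pointing down it reaches from about 0.35 to 0.9 m from the base axis. Payload 8.1 kg.
Tool frame: the origin (TCP) lies midway between the tips of the shut fingers; the grasp point (between the pads) lies 19 mm behind it (arm.hold_point_z is the z of the grasp point in the tool frame, in m); z points along the fingers, y is the line along which they close (so a half turn about z gives the same grasp; the last joint's range is limited). The gripper opens to 92 mm and grips with 3 to 60 N. Pads are 19 mm wide; open, the fingers measure 130 mm over their backs; the gripper's body (75 mm by 190 mm) begins 47 mm behind the grasp point.
Start: joints at [-1.414, 0.434, 0.025, 1.573, -0.012, 1.134, -0.075], TCP at [0.161, 0.604, 0.227] pointing down, gripper open.
Joint ranges: [-2.62, 2.62], [-0.44, 2.09], [-1.27, 1.32], [0.08, 2.57], [-1.32, 4.46], [0.12, 2], [-2.74, 2.74]. Speed limits (rad/s): [2.22, 2.22, 3.01, 3.01, 3.14, 3.14, 3.14].

### API

Orientations are given as a rotation vector (axis times angle).
In Python, from cell import arm, get_image, camera_params, job gives the robot as it stands.
- The arm moves only by the tool send_rows, never from a script. Its argument "deltas" is a list of rows, each a list of 3 entries, a list of its own where there are three numbers: the shift along the world's x, y, z in m, then the turn, a rotation vector about the world's x, y, z in rad, then the finger opening in m, from 0 to 0.0918. In form: [[[tx, ty, tz], [ax, ay, az], gripper], ...]. A call has exactly 10 rows; each row shifts and turns the commanded pose from where the row before left it; what a row does not reach is not made up. A row lasts 1/10 s, in which the tool goes at most 50 mm and 8.59 degrees, less where a joint would pass 70% of its speed; a pose out of reach is approached as far as the arm can. A call with a gripper value outside its range is refused whole. The fingers move at their own pace and stop on an object; "force" is the grip in N (left out, the last holds). Time passes only in rows, so rows that do not move let the fingers close, or fill a call up. It gives the time, the measured TCP pose, the force and the opening at its end, in the units of the state.
- arm.observe(): the state, without advancing time (a new reading comes with each control period).
- get_image(name): name is "scene" or "top"; returns the picture (400x640x3 uint8, red, green, blue); there is no depth.
- camera_params(name): a dict with "fov_y" (degrees; the focal length in pixels is half the picture's height over the tangent of half this angle, whatever the lens; pixels are square), "cx", "cy" (the principal point, pixels), "distortion" ([k1, k2, p1, p2, k3] as OpenCV has them; the pictures are not rectified), "rvec" (rotation vector, rad) and "tvec" (3), from world to camera coordinates, as OpenCV has them. Camera axes: x right, y down, z forward; pixel columns grow to the right and rows downward; lengths in m; the calibration is good to about 2 mm. A picture is of the moment at which its call begins. camera_params takes no time and is no camera call.
- job.sign_off(): hands the job in, once; it reports no verdict.
The state is a dict: "clock": time; "joints": joint angles; "dq": joint speeds; "joint_efforts": joint torques, N m; "position": TCP position; "ee_rot": TCP orientation; "force": force on the tool from outside, world axes, zero at the start; "ft_torque": the same for the moment, N m; "width": opening from 0.0 (shut) to 1.0 (fully open).
Only numpy, scipy, OpenCV 4.12 (cv2) and the standard library are available. Lean on these libraries where they do the work, as an engineer would, in place of code of your own. Each camera call takes 0.05 s, during which the arm holds its last target. There are 200 camera calls.

### The job

Four dog-walking things (a pocket torch, a bag dispenser, a treat tin and a spray bottle) stand in a row in the clip-on cups of the old wooden rack. Move them over into the four open bays on top of the white organiser, one to a bay, standing upright on the bay floors in the same order from left to right as they stood in the old row, as seen from the robot. Set each one down rather than letting it drop, and do not disturb the little ceramic dog.

Things in the scene. Friction and masses are not known exactly. Their poses are not given: they have to be found in the camera images.
- torch: Black pocket torch standing on its tail, clear lens up: round, 28 mm diameter up to 52 mm, widening to a 34 mm head from 60 to 95 mm (its top); 110 g. Grip the head about 76 mm above its base. Loose; stands in its cup at the start, base 17 mm above the console. Origin: centre of its underside, z up.
- dispenser: Dog-bag dispenser: plain grey plastic cylinder, 42 mm diameter, 84 mm high (bail on top to 86 mm), black band near the top, black disc on top; 60 g. Grip about 64 mm above its base. Loose; stands in its cup at the start, base 17 mm above the console. Origin: centre of its underside, z up.
- tin: Treat tin: flat rectangular steel tin on end, 30 mm along its x, 46 mm along its y, 85 mm high; 120 g. Grip across the 30 mm, about 64 mm above its base; its x is within 3 degrees of its cup's. Loose; stands in its cup at the start, base 17 mm above the console. Origin: centre of its underside, z up.
- bottle: White square coat-spray bottle, 36 x 36 mm and 74 mm high, with a round black cap (22 mm) above it up to 95 mm; 130 g. Grip the square body about 60 mm above its base; sides within 3 degrees of its cup's. Loose; stands in its cup at the start, base 17 mm above the console. Origin: centre of its underside, z up.
- cup_torch: Round grey clip-on cup, 42 mm across, holding the torch. Fixed to the old rack: marks the torch's place in the old row. Origin: centre of its underside, 14 mm above the console; inner floor 3 mm and top edge 25 mm above that. x to the back, y to the left along the row. Rack: wooden plinth 90 x 290 x 14 mm, steel rail 40 mm behind the row, top 43 mm up; cups 66 mm apart at one yaw, in any order.
- cup_dispenser: Round grey clip-on cup, 56 mm across, holding the bag dispenser at the start. Fixed to the old rack: marks the dispenser's place in the old row. Origin: centre of its underside, 14 mm above the console; inner floor 3 mm and top edge 25 mm above that. x to the back, y to the left along the row.
- cup_tin: Oblong grey clip-on cup, 44 mm (x) by 58 mm (y), holding the treat tin at the start. Fixed to the old rack: marks the tin's place in the old row. Origin: centre of its underside, 14 mm above the console; inner floor 3 mm and top edge 25 mm above that. x to the back, y to the left along the row.
- cup_bottle: Square grey clip-on cup, 50 x 50 mm, holding the spray bottle at the start. Fixed to the old rack: marks the bottle's place in the old row. Origin: centre of its underside, 14 mm above the console; inner floor 3 mm and top edge 25 mm above that. x to the back, y to the left along the row.
- organiser: White plastic organiser, fixed, 84 (x) by 268 (y) by 100 mm high. Origin: centre of its underside; x to its back, y to its left seen from the robot. On top four open bays, centres at x = 0, y = +99, +33, -33, -99 mm (left to right), 62 x 62 mm inside, floor at z = 70, walls 4 mm thick up to z = 100 mm. Below, a clear tilt-out bin, perhaps ajar by 20 mm; not needed.
- dog: Small sitting ceramic dog, white with brown ears, on a 50 x 34 mm base, 65 mm high, 100 g, loose, beyond the two racks. Origin: centre of its underside. Fragile; leave it alone.

How it is judged:
At the end, for the whole second after the job is handed in: All four stand upright (within 0.12 rad) and at rest, each in its own bay: base 66 to 75 mm above the organiser's underside, within 20 mm of the bays' centre line; of every two, the one whose cup is further left in the old row is in the bay further left (x of torch in the frame of organiser between -0.02 and 0.02 m and y of torch in the frame of organiser between -0.13 and 0.13 m and z of torch in the frame of organiser between 0.066 and 0.075 m and angle between each of torch, dispenser, tin, bottle's own z axis and vertical below 0.12 rad and linear speed of each of torch, dispenser, tin, bottle below 0.02 m/s and x of dispenser in the frame of organiser between -0.02 and 0.02 m and y of dispenser in the frame of organiser between -0.13 and 0.13 m and z of dispenser in the frame of organiser between 0.066 and 0.075 m and x of tin in the frame of organiser between -0.02 and 0.02 m and y of tin in the frame of organiser between -0.13 and 0.13 m and z of tin in the frame of organiser between 0.066 and 0.075 m and x of bottle in the frame of organiser between -0.02 and 0.02 m and y of bottle in the frame of organiser between -0.13 and 0.13 m and z of bottle in the frame of organiser between 0.066 and 0.075 m and ((y of cup_torch in the frame of cup_dispenser above 0.03 m and ((y of torch in the frame of organiser above 0.066 m and y of dispenser in the frame of organiser below 0.066 m) or (y of torch in the frame of organiser above 0 m and y of dispenser in the frame of organiser below 0 m) or (y of torch in the frame of organiser above -0.066 m and y of dispenser in the frame of organiser below -0.066 m))) or (y of cup_dispenser in the frame of cup_torch above 0.03 m and ((y of dispenser in the frame of organiser above 0.066 m and y of torch in the frame of organiser below 0.066 m) or (y of dispenser in the frame of organiser above 0 m and y of torch in the frame of organiser below 0 m) or (y of dispenser in the frame of organiser above -0.066 m and y of torch in the frame of organiser below -0.066 m)))) and ((y of cup_torch in the frame of cup_tin above 0.03 m and ((y of torch in the frame of organiser above 0.066 m and y of tin in the frame of organiser below 0.066 m) or (y of torch in the frame of organiser above 0 m and y of tin in the frame of organiser below 0 m) or (y of torch in the frame of organiser above -0.066 m and y of tin in the frame of organiser below -0.066 m))) or (y of cup_tin in the frame of cup_torch above 0.03 m and ((y of tin in the frame of organiser above 0.066 m and y of torch in the frame of organiser below 0.066 m) or (y of tin in the frame of organiser above 0 m and y of torch in the frame of organiser below 0 m) or (y of tin in the frame of organiser above -0.066 m and y of torch in the frame of organiser below -0.066 m)))) and ((y of cup_torch in the frame of cup_bottle above 0.03 m and ((y of torch in the frame of organiser above 0.066 m and y of bottle in the frame of organiser below 0.066 m) or (y of torch in the frame of organiser above 0 m and y of bottle in the frame of organiser below 0 m) or (y of torch in the frame of organiser above -0.066 m and y of bottle in the frame of organiser below -0.066 m))) or (y of cup_bottle in the frame of cup_torch above 0.03 m and ((y of bottle in the frame of organiser above 0.066 m and y of torch in the frame of organiser below 0.066 m) or (y of bottle in the frame of organiser above 0 m and y of torch in the frame of organiser below 0 m) or (y of bottle in the frame of organiser above -0.066 m and y of torch in the frame of organiser below -0.066 m)))) and ((y of cup_dispenser in the frame of cup_tin above 0.03 m and ((y of dispenser in the frame of organiser above 0.066 m and y of tin in the frame of organiser below 0.066 m) or (y of dispenser in the frame of organiser above 0 m and y of tin in the frame of organiser below 0 m) or (y of dispenser in the frame of organiser above -0.066 m and y of tin in the frame of organiser below -0.066 m))) or (y of cup_tin in the frame of cup_dispenser above 0.03 m and ((y of tin in the frame of organiser above 0.066 m and y of dispenser in the frame of organiser below 0.066 m) or (y of tin in the frame of organiser above 0 m and y of dispenser in the frame of organiser below 0 m) or (y of tin in the frame of organiser above -0.066 m and y of dispenser in the frame of organiser below -0.066 m)))) and ((y of cup_dispenser in the frame of cup_bottle above 0.03 m and ((y of dispenser in the frame of organiser above 0.066 m and y of bottle in the frame of organiser below 0.066 m) or (y of dispenser in the frame of organiser above 0 m and y of bottle in the frame of organiser below 0 m) or (y of dispenser in the frame of organiser above -0.066 m and y of bottle in the frame of organiser below -0.066 m))) or (y of cup_bottle in the frame of cup_dispenser above 0.03 m and ((y of bottle in the frame of organiser above 0.066 m and y of dispenser in the frame of organiser below 0.066 m) or (y of bottle in the frame of organiser above 0 m and y of dispenser in the frame of organiser below 0 m) or (y of bottle in the frame of organiser above -0.066 m and y of dispenser in the frame of organiser below -0.066 m)))) and ((y of cup_tin in the frame of cup_bottle above 0.03 m and ((y of tin in the frame of organiser above 0.066 m and y of bottle in the frame of organiser below 0.066 m) or (y of tin in the frame of organiser above 0 m and y of bottle in the frame of organiser below 0 m) or (y of tin in the frame of organiser above -0.066 m and y of bottle in the frame of organiser below -0.066 m))) or (y of cup_bottle in the frame of cup_tin above 0.03 m and ((y of bottle in the frame of organiser above 0.066 m and y of tin in the frame of organiser below 0.066 m) or (y of bottle in the frame of organiser above 0 m and y of tin in the frame of organiser below 0 m) or (y of bottle in the frame of organiser above -0.066 m and y of tin in the frame of organiser below -0.066 m))))); the robot touches nothing.
It fails at once if the torch is dropped: falling free of the gripper faster than 0.7 m/s (a drop of about 25 mm) (linear speed of torch above 0.7 m/s and contact force between the fingers and torch below 0.05 N).
It fails at once if the dispenser is dropped: falling free of the gripper faster than 0.7 m/s (a drop of about 25 mm) (linear speed of dispenser above 0.7 m/s and contact force between the fingers and dispenser below 0.05 N).
It fails at once if the tin is dropped: falling free of the gripper faster than 0.7 m/s (a drop of about 25 mm) (linear speed of tin above 0.7 m/s and contact force between the fingers and tin below 0.05 N).
It fails at once if the bottle is dropped: falling free of the gripper faster than 0.7 m/s (a drop of about 25 mm) (linear speed of bottle above 0.7 m/s and contact force between the fingers and bottle below 0.05 N).
It fails at once if the ceramic dog is shifted more than 20 mm or tipped over (distance of dog from where it was at the start of the episode above 0.02 m or angle between dog's own z axis and vertical above 0.4 rad).
It also fails if it takes over 128 s, if anything falls off the work surface, if the arm or the gripper's body presses on something with over 40 N, if the wrist force passes 120 N, or if a joint passes its speed limit or range.

## Working session

There is one attempt and no reset: what is moved stays moved. The work goes in short steps, Python scripts to look and compute and a tool call to move; the robot and the scene stay as the last step left them, time stands still between calls to the robot, and variables do not carry over. Pictures are saved under pics/ and viewed, on a budget of 14 in all, crops included, one or two more only if the job needs it, and the job is handed in when it is done.

Besides the shell and the picture viewer there is one more tool, called after "Request:" by a JSON object that holds its "api" and its "payload", one argument or row to a line. send_rows: Moves the arm, as the interface text tells. Its arguments: {"type":"object","properties":{"deltas":{"type":"array","items":{"type":"array"}},"force":{"type":"number"}},"required":["deltas"]}

```bash
mkdir -p pics; python3 - <<'E'
from cell import arm,get_image,camera_params
import cv2
for n in("scene","top"):
    cv2.imwrite(f"pics/{n}0.png",get_image(n)[:,:,::-1]); print(n,camera_params(n))
print(arm.observe(),arm.hold_point_z)
E
```

```text
scene {'fov_y': 50.64870547179407, 'cx': 320.2333246905149, 'cy': 189.99470593016025, 'distortion': array([-0.0115616,  0.       ,  0.       ,  0.       ,  0.       ]), 'rvec': array([ 2.19261934,  1.00645318, -0.42563018]), 'tvec': array([-0.38962295, -0.30515941,  1.18090804])}
top {'fov_y': 48.45498989692984, 'cx': 308.37650093407933, 'cy': 197.24964738221158, 'distortion': array([-0.07642491,  0.        ,  0.        ,  0.        ,  0.        ]), 'rvec': array([ 2.1185672 , -2.16890307,  0.16858233]), 'tvec': array([0.01296665, 0.6152256 , 0.97208689])}
{'clock': 0.1, 'joints': array([-1.41362855,  0.43513512,  0.02501307,  1.57398535, -0.0115758 ,
        1.13395719, -0.07511013]), 'dq': array([-0.00096602, -0.00092583,  0.00055316, -0.00194592, -0.00040746,
       -0.00042904,  0.00055123]), 'joint_efforts': array([ 3.79429024e-03, -6.69128036e+01,  9.88271087e-01, -3.15144145e+01,
       -6.05973601e-02,  3.74936115e-02,  6.79178083e-05]), 'position': array([0.16050384, 0.60359409, 0.22604322]), 'ee_rot': array([-4.07057589e-01, -3.11509619e+00,  2.10596785e-03]), 'force': array([ 0.17627431,  0.90804124, -0.15810932]), 'ft_torque': array([ 0.02307684, -0.00029454, -0.04368624]), 'width': 0.9999087220750303} -0.0188
```

View pics/scene0.png

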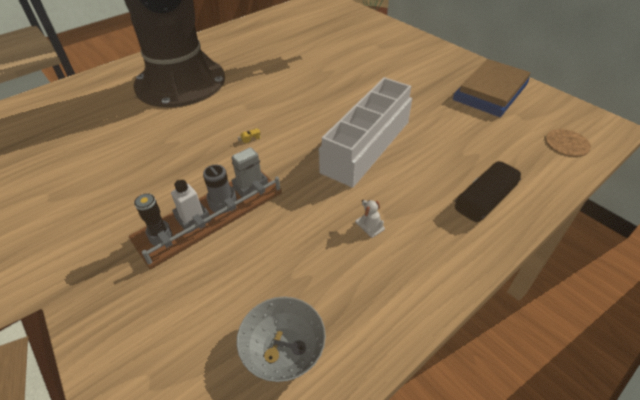

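View pics/top0.png

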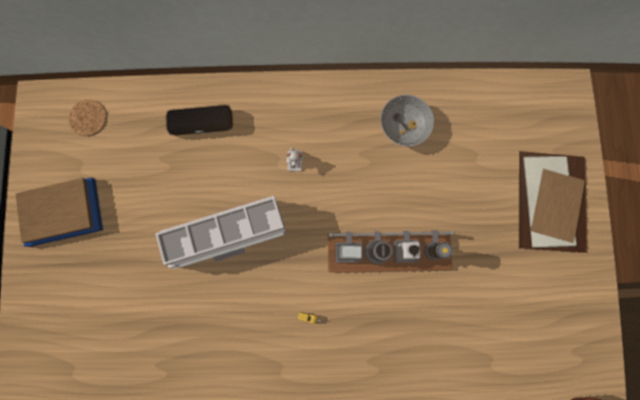

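The scene picture shows the robot base at top left, the rack at about (205,210), the organiser at (365,130) and the dog at (371,215). In the top picture, which has +x up and +y left, the row from left to right is tin (350,252), dispenser (381,250), bottle (411,250) and torch (443,250). The organiser runs from (175,245) to (265,215), and the dog is at (295,160).

```bash
python3 - <<'E'
import cv2
t=cv2.imread("pics/top0.png")
a=cv2.resize(t[222:282,320:470],None,fx=5.3,fy=5,interpolation=cv2.INTER_CUBIC)[:, :795]
b=cv2.resize(t[190:275,150:300],None,fx=5,fy=5,interpolation=cv2.INTER_CUBIC)
a=cv2.resize(t[222:282,320:470],None,fx=5,fy=5,interpolation=cv2.INTER_CUBIC)
cv2.imwrite("pics/a.png",a);cv2.imwrite("pics/b.png",b)
E
```

```text
(no output)
```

View pics/a.png

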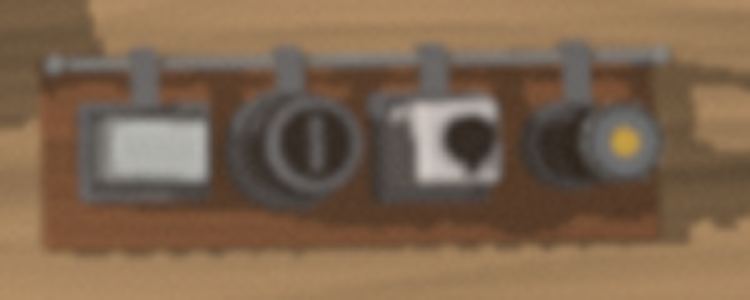

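View pics/b.png

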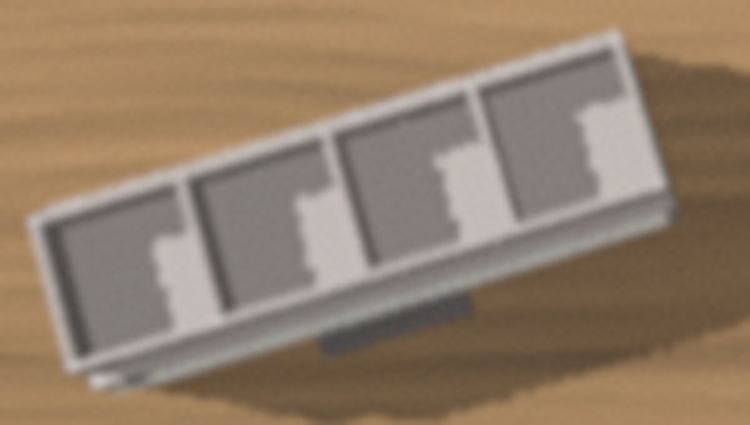

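The rack crop shows top centres, in crop pixels, of tin (156,150), dispenser (314,144), bottle body (456,141) with cap (471,138), and torch (622,143). The organiser crop shows rim corners at TL (30,217), TR (618,32), BR (666,190) and BL (75,367).

```bash
cat > h.py <<'E'
import numpy as np,cv2
from cell import camera_params
def K(n):
    p=camera_params(n); f=200/np.tan(np.radians(p['fov_y']/2))
    return np.array([[f,0,p['cx']],[0,f,p['cy']],[0,0,1]]),p
def w(n,u,v,z):
    k,p=K(n);R=cv2.Rodrigues(p['rvec'])[0];c=-R.T@p['tvec']
    x,y=cv2.undistortPoints(np.array([[[u,v]]],float),k,p['distortion'])[0,0]
    d=R.T@np.array([x,y,1]);return c+d*(z-c[2])/d[2]
def px(n,P):
    k,p=K(n);return cv2.projectPoints(np.array(P,float).reshape(-1,1,3),p['rvec'],p['tvec'],k,p['distortion'])[0].reshape(-1,2)
E
python3 - <<'E'
from h import *
np.set_printoptions(precision=4,suppress=True)
A=lambda u,v,z:w("top",320+u/5-.4,222+v/5-.4,z)
B=lambda u,v,z:w("top",150+u/5-.4,190+v/5-.4,z)
for n,q in dict(tin=(156,150,.102),disp=(314,144,.101),bot=(456,141,.091),cap=(471,138,.112),torch=(622,143,.112),pfl=(45,248,.014),pfr=(658,240,.014),raill=(55,66,.043),railr=(662,53,.043)).items(): print(n,A(*q))
a,b=A(45,248,.014),A(658,240,.014);print("plinth",np.linalg.norm(a-b),"yaw",np.arctan2(-(a-b)[0],(a-b)[1]))
c=np.array([B(*q,.1) for q in((30,217),(618,32),(666,190),(75,367))]);print(c,c.mean(0))
for i in range(4):
    d=c[i]-c[i-1];print(np.linalg.norm(d),np.degrees(np.arctan2(d[1],d[0])))
E
```

```text
tin [ 0.4876 -0.0888  0.102 ]
disp [ 0.4884 -0.1567  0.101 ]
bot [ 0.4883 -0.2203  0.091 ]
cap [ 0.4888 -0.2219  0.112 ]
torch [ 0.4848 -0.2866  0.112 ]
pfl [ 0.4462 -0.0444  0.014 ]
pfr [ 0.4418 -0.3311  0.014 ]
raill [ 0.5284 -0.05    0.043 ]
railr [ 0.5271 -0.3293  0.043 ]
plinth 0.286738195710688 yaw -0.015504274074014326
[[0.5366 0.3314 0.1   ]
 [0.6117 0.0752 0.1   ]
 [0.5425 0.0554 0.1   ]
 [0.4719 0.3103 0.1   ]] [0.5407 0.1931 0.1   ]
0.06812360051028862 18.033496556473835
0.26692325958488067 -73.6551925256089
0.07206598951292044 -164.0270108038698
0.26447787003710826 105.48462578132781
```

```bash
python3 - <<'E'
from h import *
t=cv2.imread("pics/scene0.png")[70:270,120:420]; t=cv2.resize(t,None,fx=2.6,fy=2.6,interpolation=cv2.INTER_CUBIC)
g=np.radians(15.9);ex=np.array([np.cos(g),np.sin(g)]);ey=np.array([-np.sin(g),np.cos(g)]);o=np.array([.5407,.1931])
P=[[*(o+a*ex+b*ey),.1] for a,b in((.035,.134),(.035,-.134),(-.035,-.134),(-.035,.134))]+[[*(o+b*ey),.07] for b in(.099,.033,-.033,-.099)]
P+=[(.4875,-.0888,.102),(.4875,-.1552,.101),(.487,-.2205,.112),(.4855,-.2866,.112)]
for u,v in px("scene",P): cv2.drawMarker(t,(int((u-120)*2.6),int((v-70)*2.6)),(0,0,255),0,9,1)
cv2.imwrite("pics/c.png",t)
E
```

```text
(no output)
```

View pics/c.png

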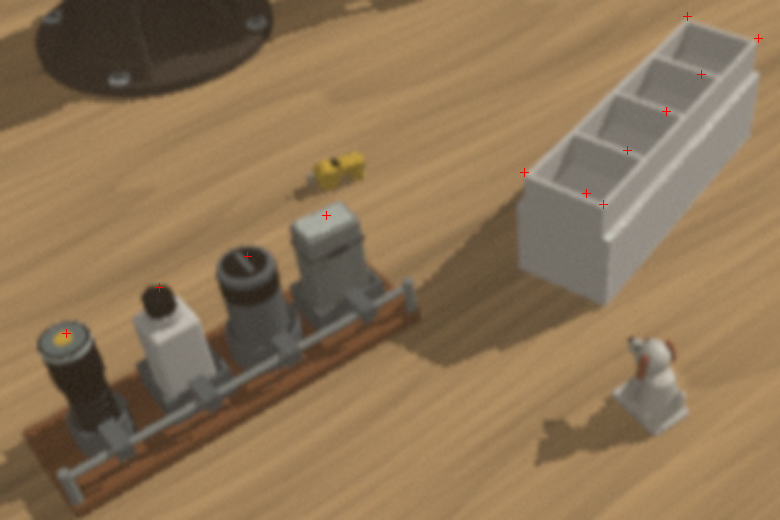

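Request:
{"api": "send_rows", "payload": {
  "deltas": [
    [[0.03,-0.035,0.004],[0,0,-0.08],0.0918],
    [[0.03,-0.035,0.004],[0,0,-0.08],0.0918],
    [[0.03,-0.035,0.004],[0,0,-0.08],0.0918],
    [[0.03,-0.035,0.004],[0,0,-0.08],0.0918],
    [[0.03,-0.035,0.004],[0,0,-0.08],0.0918],
    [[0.03,-0.035,0.004],[0,0,-0.08],0.0918],
    [[0.03,-0.035,0.004],[0,0,-0.08],0.0918],
    [[0.03,-0.035,0.004],[0,0,-0.08],0.0918],
    [[0.03,-0.035,0.004],[0,0,-0.08],0.0918],
    [[0.03,-0.035,0.004],[0,0,-0.08],0.0918]
  ],
  "force": 20
}}

```text
clock: 1.1
position: [0.4613, 0.2523, 0.2668]
ee_rot: [-1.592, -2.708, 0.0]
force: [-0.1, 1.2, 1.0]
width: 0.998
```

The scene overlay agrees: the object marks lie on their tops, and the rim corners fall within about 2 px (2-3 mm). Next I move to the tin.

Request:
{"api": "send_rows", "payload": {
  "deltas": [
    [[0.0026,-0.0341,0],[0,0,-0.0522],0.0918],
    [[0.0026,-0.0341,0],[0,0,-0.0522],0.0918],
    [[0.0026,-0.0341,0],[0,0,-0.0522],0.0918],
    [[0.0026,-0.0341,0],[0,0,-0.0522],0.0918],
    [[0.0026,-0.0341,0],[0,0,-0.0522],0.0918],
    [[0.0026,-0.0341,0],[0,0,-0.0522],0.0918],
    [[0.0026,-0.0341,0],[0,0,-0.0522],0.0918],
    [[0.0026,-0.0341,0],[0,0,-0.0522],0.0918],
    [[0.0026,-0.0341,0],[0,0,-0.0522],0.0918],
    [[0.0026,-0.0341,0],[0,0,-0.0522],0.0918]
  ]
}}

```text
clock: 2.1
position: [0.4862, -0.0883, 0.2666]
ee_rot: [-2.236, -2.207, 0.0]
force: [-0.0, -0.1, 0.3]
width: 1.0
```

Request:
{"api": "send_rows", "payload": {
  "deltas": [
    [[0,0,0],[0,0,0],0.0918],
    [[0,0,-0.023],[0,0,0],0.0918],
    [[0,0,-0.023],[0,0,0],0.0918],
    [[0,0,-0.023],[0,0,0],0.0918],
    [[0,0,-0.023],[0,0,0],0.0918],
    [[0,0,-0.023],[0,0,0],0.0918],
    [[0,0,-0.023],[0,0,0],0.0918],
    [[0,0,0],[0,0,0],0.0918],
    [[0,0,0],[0,0,0],0.0918],
    [[0,0,0],[0,0,0],0.0918]
  ]
}}

```text
clock: 3.1
position: [0.4873, -0.0869, 0.1298]
ee_rot: [2.233, 2.209, 0.002]
force: [0.3, -0.2, 1.0]
width: 1.002
```

Request:
{"api": "send_rows", "payload": {
  "deltas": [
    [[0,-0.001,-0.017],[0,0,0],0.0918],
    [[0,-0.001,-0.017],[0,0,0],0.0918],
    [[0,0,-0.017],[0,0,0],0.0918],
    [[0,0,-0.017],[0,0,0],0.0918],
    [[0,0,0],[0,0,0],0.0918],
    [[0,0,0],[0,0,0],0.06],
    [[0,0,0],[0,0,0],0.04],
    [[0,0,0],[0,0,0],0.02],
    [[0,0,0],[0,0,0],0.02],
    [[0,0,0],[0,0,0],0.02]
  ]
}}

```text
clock: 4.1
position: [0.4868, -0.0889, 0.0611]
ee_rot: [2.233, 2.209, 0.001]
force: [0.3, 0.6, 0.2]
width: 0.611
```

```bash
python3 - <<'E'
from cell import *
import cv2
cv2.imwrite("pics/d.png",cv2.resize(get_image("scene")[120:290,100:320,::-1],None,fx=3,fy=3))
E
```

```text
(no output)
```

View pics/d.png

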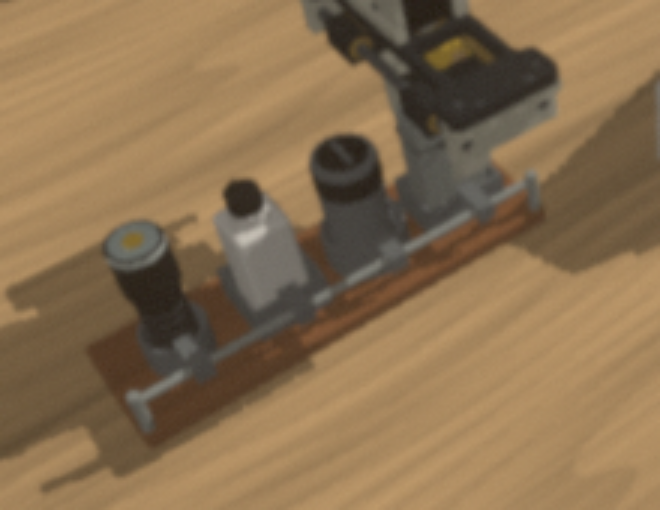

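The fingers straddle the tin (crop 440,190) with nothing else touched, and they are still closing.

Request:
{"api": "send_rows", "payload": {
  "deltas": [
    [[0,0,0],[0,0,0],0.02],
    [[0,0,0],[0,0,0],0.02],
    [[0,0,0],[0,0,0],0.02],
    [[0,0,0],[0,0,0],0.02],
    [[0,0,0],[0,0,0],0.02],
    [[0,0,0],[0,0,0],0.02],
    [[0,0,0],[0,0,0],0.02],
    [[0,0,0.005],[0,0,0],0.02],
    [[0,0,0.005],[0,0,0],0.02],
    [[0,0,0.01],[0,0,0],0.02]
  ]
}}

```text
clock: 5.15
position: [0.4864, -0.089, 0.081]
ee_rot: [-2.233, -2.209, 0.001]
force: [0.8, -0.4, -1.7]
width: 0.325
```

Request:
{"api": "send_rows", "payload": {
  "deltas": [
    [[0,0,0.02],[0,0,0],0.02],
    [[0,0,0.02],[0,0,0],0.02],
    [[0,0,0.02],[0,0,0],0.02],
    [[0,0,0.02],[0,0,0],0.02],
    [[0,0,0.02],[0,0,0],0.02],
    [[0,0,0.02],[0,0,0],0.02],
    [[0,0,0.02],[0,0,0],0.02],
    [[0,0,0.02],[0,0,0],0.02],
    [[0,0,0.01],[0,0,0],0.02],
    [[0,0,0],[0,0,0],0.02]
  ]
}}

```text
clock: 6.15
position: [0.4869, -0.0891, 0.2521]
ee_rot: [2.233, 2.208, 0.003]
force: [0.1, 0.2, -2.0]
width: 0.324
```

Request:
{"api": "send_rows", "payload": {
  "deltas": [
    [[0.0018,0.025,0],[0,0,0.0193],0.02],
    [[0.0018,0.025,0],[0,0,0.0193],0.02],
    [[0.0018,0.025,0],[0,0,0.0193],0.02],
    [[0.0018,0.025,0],[0,0,0.0193],0.02],
    [[0.0018,0.025,0],[0,0,0.0193],0.02],
    [[0.0018,0.025,0],[0,0,0.0193],0.02],
    [[0.0018,0.025,0],[0,0,0.0193],0.02],
    [[0.0018,0.025,0],[0,0,0.0193],0.02],
    [[0.0018,0.025,0],[0,0,0.0193],0.02],
    [[0.0018,0.025,0],[0,0,0.0193],0.02]
  ]
}}

```text
clock: 7.15
position: [0.5044, 0.1627, 0.2503]
ee_rot: [-2.009, -2.415, 0.001]
force: [0.5, -0.5, -1.8]
width: 0.326
```

Request:
{"api": "send_rows", "payload": {
  "deltas": [
    [[0.0018,0.025,0],[0,0,0.0193],0.02],
    [[0.0018,0.025,0],[0,0,0.0193],0.02],
    [[0.0018,0.025,0],[0,0,0.0193],0.02],
    [[0.0018,0.025,0],[0,0,0.0193],0.02],
    [[0.0018,0.025,0],[0,0,0.0193],0.02],
    [[0,0,0],[0,0,0],0.02],
    [[0,0,-0.015],[0,0,0],0.02],
    [[0,0,-0.02],[0,0,0],0.02],
    [[0,0,-0.02],[0,0,0],0.02],
    [[0,0,-0.02],[0,0,0],0.02]
  ]
}}

```text
clock: 8.15
position: [0.5137, 0.2864, 0.175]
ee_rot: [1.891, 2.508, 0.0]
force: [-0.3, -0.0, -1.9]
width: 0.328
```

```bash
python3 - <<'E'
from cell import *
import cv2,numpy as np
o=arm.observe();print(o['position'],o['ee_rot'])
a=cv2.resize(get_image("scene")[60:200,290:440,::-1],(400,373));b=cv2.resize(get_image("top")[180:290,140:300,::-1],(400,275))
cv2.imwrite("pics/e.png",np.hstack([a,np.pad(b,((0,98),(0,0),(0,0)))]))
E
```

```text
[0.51374693 0.28635324 0.17498716] [1.89146722e+00 2.50806005e+00 9.60103698e-05]
```

View pics/e.png

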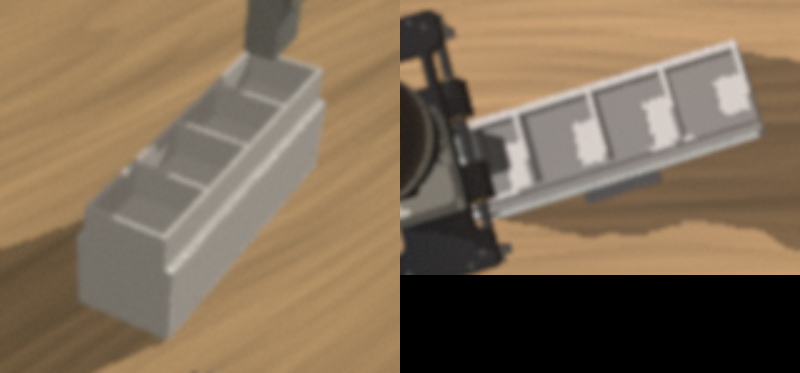

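The tin hangs over the left bay (left crop 270,40), tin base about 30 mm above the rim. Lowering now.

Request:
{"api": "send_rows", "payload": {
  "deltas": [
    [[0,0.001,-0.012],[0,0,0],0.02],
    [[0,0,-0.012],[0,0,0],0.02],
    [[0,0,-0.01],[0,0,0],0.02],
    [[0,0,-0.01],[0,0,0],0.02],
    [[0,0,-0.006],[0,0,0],0.02],
    [[0,0,-0.004],[0,0,0],0.02],
    [[0,0,-0.003],[0,0,0],0.02],
    [[0,0,-0.002],[0,0,0],0.02],
    [[0,0,0],[0,0,0],0.02],
    [[0,0,0],[0,0,0],0.02]
  ]
}}

```text
clock: 9.25
position: [0.5137, 0.2871, 0.117]
ee_rot: [1.892, 2.508, 0.001]
force: [-0.1, 0.6, -0.6]
width: 0.329
```

Request:
{"api": "send_rows", "payload": {
  "deltas": [
    [[0,0,-0.001],[0,0,0],0.02],
    [[0,0,-0.001],[0,0,0],0.02],
    [[0,0,-0.001],[0,0,0],0.02],
    [[0,0,0],[0,0,0],0.02],
    [[0,0,0],[0,0,0],0.045],
    [[0,0,0],[0,0,0],0.06],
    [[0,0,0],[0,0,0],0.06],
    [[0,0,0],[0,0,0],0.06],
    [[0,0,0],[0,0,0],0.06],
    [[0,0,0],[0,0,0],0.06]
  ]
}}

```text
clock: 10.25
position: [0.5136, 0.287, 0.1137]
ee_rot: [1.892, 2.508, 0.0]
force: [-0.2, 0.2, 0.6]
width: 0.651
```

Request:
{"api": "send_rows", "payload": {
  "deltas": [
    [[0,0,0.008],[0,0,0],0.06],
    [[0,0,0.02],[0,0,0],0.06],
    [[0,0,0.025],[0,0,0],0.06],
    [[0,0,0.03],[0,0,0],0.0918],
    [[0,0,0.03],[0,0,0],0.0918],
    [[0,0,0.025],[0,0,0],0.0918],
    [[0,-0.025,0.01],[0,0,-0.0193],0.0918],
    [[-0.001,-0.025,0],[0,0,-0.0193],0.0918],
    [[-0.002,-0.025,0],[0,0,-0.0193],0.0918],
    [[-0.002,-0.025,0],[0,0,-0.0193],0.0918]
  ]
}}

```text
clock: 11.25
position: [0.5076, 0.1839, 0.2608]
ee_rot: [-1.99, -2.43, 0.003]
force: [0.0, 0.5, 0.9]
width: 1.002
```

```bash
python3 - <<'E'
from cell import *
import cv2,numpy as np
o=arm.observe();print(o['position'],o['ee_rot'])
a=cv2.resize(get_image("scene")[60:200,290:440,::-1],(400,373))
cv2.imwrite("pics/f.png",a)
E
```

```text
[0.50763941 0.18387191 0.26078796] [-1.99035709 -2.42982462  0.00282677]
```

View pics/f.png

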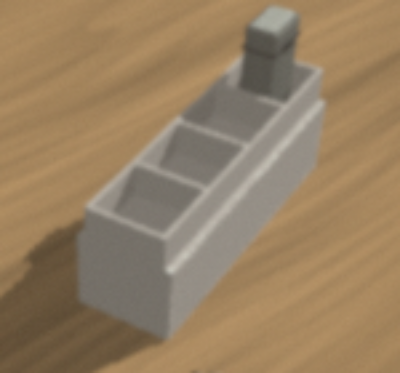

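The tin stands upright in the left bay (crop 270,55). Dispenser next.

Request:
{"api": "send_rows", "payload": {
  "deltas": [
    [[-0.002,-0.034,0],[0,0,-0.0212],0.0918],
    [[-0.002,-0.034,0],[0,0,-0.0212],0.0918],
    [[-0.002,-0.034,0],[0,0,-0.0212],0.0918],
    [[-0.002,-0.034,0],[0,0,-0.0212],0.0918],
    [[-0.002,-0.034,0],[0,0,-0.0212],0.0918],
    [[-0.002,-0.034,0],[0,0,-0.0212],0.0918],
    [[-0.002,-0.034,0],[0,0,-0.0212],0.0918],
    [[-0.002,-0.034,0],[0,0,-0.0212],0.0918],
    [[-0.002,-0.034,0],[0,0,-0.0212],0.0918],
    [[-0.002,-0.033,0],[0,0,-0.0212],0.0918]
  ]
}}

```text
clock: 12.3
position: [0.4868, -0.1544, 0.261]
ee_rot: [-2.236, -2.205, 0.001]
force: [0.8, 0.6, 0.7]
width: 1.001
```

Request:
{"api": "send_rows", "payload": {
  "deltas": [
    [[0,0,0],[0,0,0],0.0918],
    [[0,0,-0.025],[0,0,0],0.0918],
    [[0,0,-0.025],[0,0,0],0.0918],
    [[0,0,-0.025],[0,0,0],0.0918],
    [[0,0,-0.025],[0,0,0],0.0918],
    [[0,0,-0.025],[0,0,0],0.0918],
    [[0,0,-0.015],[0,0,0],0.0918],
    [[0,0,0],[0,0,0],0.0918],
    [[0,0,0],[0,0,0],0.0918],
    [[0,0,0],[0,0,0],0.0918]
  ]
}}

```text
clock: 13.3
position: [0.4889, -0.1522, 0.1226]
ee_rot: [2.233, 2.208, 0.001]
force: [-1.1, -0.7, 0.2]
width: 1.001
```

Request:
{"api": "send_rows", "payload": {
  "deltas": [
    [[-0.001,-0.0035,0],[0,0,0],0.0918],
    [[0,0,-0.02],[0,0,0],0.0918],
    [[0,0,-0.02],[0,0,0],0.0918],
    [[0,0,-0.021],[0,0,0],0.0918],
    [[0,0,0],[0,0,0],0.02],
    [[0,0,0],[0,0,0],0.02],
    [[0,0,0],[0,0,0],0.02],
    [[0,0,0],[0,0,0],0.02],
    [[0,0,0],[0,0,0],0.02],
    [[0,0,0],[0,0,0],0.02]
  ]
}}

```text
clock: 14.3
position: [0.4879, -0.1554, 0.0612]
ee_rot: [2.233, 2.209, 0.001]
force: [0.9, 0.1, -0.1]
width: 0.528
```

Request:
{"api": "send_rows", "payload": {
  "deltas": [
    [[0,0,0],[0,0,0],0.02],
    [[0,0,0],[0,0,0],0.02],
    [[0,0,0],[0,0,0],0.02],
    [[0,0,0],[0,0,0],0.02],
    [[0,0,0],[0,0,0],0.02],
    [[0,0,0],[0,0,0],0.02],
    [[0,0,0],[0,0,0],0.02],
    [[0,0,0.005],[0,0,0],0.02],
    [[0,0,0.005],[0,0,0],0.02],
    [[0,0,0.01],[0,0,0],0.02]
  ]
}}

```text
clock: 15.3
position: [0.487, -0.1553, 0.0808]
ee_rot: [-2.233, -2.209, 0.001]
force: [0.9, 0.2, -0.3]
width: 0.459
```

Request:
{"api": "send_rows", "payload": {
  "deltas": [
    [[0,0,0.02],[0,0,0],0.02],
    [[0,0,0.02],[0,0,0],0.02],
    [[0,0,0.02],[0,0,0],0.02],
    [[0,0,0.02],[0,0,0],0.02],
    [[0,0,0.02],[0,0,0],0.02],
    [[0,0,0.02],[0,0,0],0.02],
    [[0,0,0.02],[0,0,0],0.02],
    [[0,0,0.02],[0,0,0],0.02],
    [[0,0,0.01],[0,0,0],0.02],
    [[0,0,0],[0,0,0],0.02]
  ]
}}

```text
clock: 16.3
position: [0.4881, -0.1557, 0.2521]
ee_rot: [2.232, 2.208, 0.003]
force: [-0.3, -0.8, -0.1]
width: 0.456
```

Request:
{"api": "send_rows", "payload": {
  "deltas": [
    [[0.003,0.0253,0],[0,0,0.0193],0.02],
    [[0.003,0.0253,0],[0,0,0.0193],0.02],
    [[0.003,0.0253,0],[0,0,0.0193],0.02],
    [[0.003,0.0253,0],[0,0,0.0193],0.02],
    [[0.003,0.0253,0],[0,0,0.0193],0.02],
    [[0.003,0.0253,0],[0,0,0.0193],0.02],
    [[0.003,0.0253,0],[0,0,0.0193],0.02],
    [[0.003,0.0253,0],[0,0,0.0193],0.02],
    [[0.003,0.0253,0],[0,0,0.0193],0.02],
    [[0.003,0.0253,0],[0,0,0.0193],0.02]
  ]
}}

```text
clock: 17.3
position: [0.517, 0.0986, 0.2498]
ee_rot: [-2.009, -2.415, 0.002]
force: [0.4, -0.3, -1.1]
width: 0.455
```

Request:
{"api": "send_rows", "payload": {
  "deltas": [
    [[0.003,0.0253,0],[0,0,0.0193],0.02],
    [[0.003,0.0253,0],[0,0,0.0193],0.02],
    [[0.003,0.0253,0],[0,0,0.0193],0.02],
    [[0.003,0.0253,0],[0,0,0.0193],0.02],
    [[0.003,0.0253,0],[0,0,0.0193],0.02],
    [[0,0,0],[0,0,0],0.02],
    [[0,0,-0.015],[0,0,0],0.02],
    [[0,0,-0.02],[0,0,0],0.02],
    [[0,0,-0.02],[0,0,0],0.02],
    [[0,0,-0.02],[0,0,0],0.02]
  ]
}}

```text
clock: 18.3
position: [0.5328, 0.2243, 0.175]
ee_rot: [1.891, 2.508, 0.0]
force: [-0.4, -0.1, -1.1]
width: 0.456
```

```bash
python3 - <<'E'
from cell import *
import cv2,numpy as np
o=arm.observe();print(o['position'],o['ee_rot'],o['width'])
a=cv2.resize(get_image("scene")[60:200,290:440,::-1],(400,373));b=cv2.resize(get_image("top")[180:290,140:300,::-1],(400,275))
cv2.imwrite("pics/g.png",np.hstack([a,np.pad(b,((0,98),(0,0),(0,0)))]))
E
```

```text
[0.53282987 0.22432907 0.17502431] [1.89111876e+00 2.50826939e+00 1.37917601e-04] 0.45552262568061785
```

View pics/g.png

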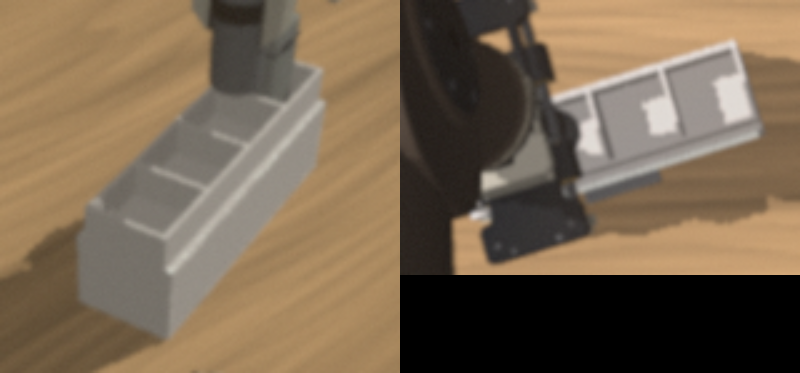

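The dispenser is over the second bay with the tin clear. Lowering it and releasing.

Request:
{"api": "send_rows", "payload": {
  "deltas": [
    [[-0.001,0,-0.012],[0,0,0],0.02],
    [[0,0,-0.012],[0,0,0],0.02],
    [[0,0,-0.01],[0,0,0],0.02],
    [[0,0,-0.01],[0,0,0],0.02],
    [[0,0,-0.006],[0,0,0],0.02],
    [[0,0,-0.004],[0,0,0],0.02],
    [[0,0,-0.003],[0,0,0],0.02],
    [[0,0,-0.002],[0,0,0],0.02],
    [[0,0,0],[0,0,0],0.02],
    [[0,0,0],[0,0,0],0.02]
  ]
}}

```text
clock: 19.4
position: [0.5318, 0.2241, 0.117]
ee_rot: [1.891, 2.508, 0.001]
force: [-0.3, -0.3, -1.0]
width: 0.457
```

Request:
{"api": "send_rows", "payload": {
  "deltas": [
    [[0,0,-0.001],[0,0,0],0.02],
    [[0,0,-0.001],[0,0,0],0.02],
    [[0,0,-0.001],[0,0,0],0.02],
    [[0,0,0],[0,0,0],0.02],
    [[0,0,0],[0,0,0],0.055],
    [[0,0,0],[0,0,0],0.07],
    [[0,0,0],[0,0,0],0.07],
    [[0,0,0],[0,0,0],0.07],
    [[0,0,0],[0,0,0],0.07],
    [[0,0,0],[0,0,0],0.07]
  ]
}}

```text
clock: 20.4
position: [0.5316, 0.224, 0.1137]
ee_rot: [1.891, 2.508, 0.0]
force: [0.1, 0.0, 0.0]
width: 0.762
```

Request:
{"api": "send_rows", "payload": {
  "deltas": [
    [[0,0,0.008],[0,0,0],0.07],
    [[0,0,0.02],[0,0,0],0.07],
    [[0,0,0.025],[0,0,0],0.07],
    [[0,0,0.03],[0,0,0],0.0918],
    [[0,0,0.03],[0,0,0],0.0918],
    [[0,0,0.025],[0,0,0],0.0918],
    [[-0.001,-0.025,0.01],[0,0,-0.0193],0.0918],
    [[-0.002,-0.025,0],[0,0,-0.0193],0.0918],
    [[-0.004,-0.025,0],[0,0,-0.0193],0.0918],
    [[-0.004,-0.025,0],[0,0,-0.0193],0.0918]
  ]
}}

```text
clock: 21.4
position: [0.5194, 0.1209, 0.2608]
ee_rot: [-1.99, -2.43, 0.003]
force: [0.7, -0.5, 0.6]
width: 0.997
```

Request:
{"api": "send_rows", "payload": {
  "deltas": [
    [[-0.0034,-0.0345,0],[0,0,-0.0212],0.0918],
    [[-0.0034,-0.0345,0],[0,0,-0.0212],0.0918],
    [[-0.0034,-0.0345,0],[0,0,-0.0212],0.0918],
    [[-0.0034,-0.0345,0],[0,0,-0.0212],0.0918],
    [[-0.0034,-0.0345,0],[0,0,-0.0212],0.0918],
    [[-0.0034,-0.0345,0],[0,0,-0.0212],0.0918],
    [[-0.0034,-0.0345,0],[0,0,-0.0212],0.0918],
    [[-0.0034,-0.0345,0],[0,0,-0.0212],0.0918],
    [[-0.0034,-0.0345,0],[0,0,-0.0212],0.0918],
    [[-0.0034,-0.0345,0],[0,0,-0.0212],0.0918]
  ]
}}

```text
clock: 22.4
position: [0.4844, -0.2233, 0.2609]
ee_rot: [-2.235, -2.205, 0.001]
force: [0.5, -0.2, 0.7]
width: 1.0
```

Request:
{"api": "send_rows", "payload": {
  "deltas": [
    [[0,0,0],[0,0,0],0.0918],
    [[0,0,-0.025],[0,0,0],0.0918],
    [[0,0,-0.025],[0,0,0],0.0918],
    [[0,0,-0.025],[0,0,0],0.0918],
    [[0,0,-0.025],[0,0,0],0.0918],
    [[0,0,-0.025],[0,0,0],0.0918],
    [[0,0,-0.01],[0,0,0],0.0918],
    [[0,0,0],[0,0,0],0.0918],
    [[0,0,0],[0,0,0],0.0918],
    [[0,0,0],[0,0,0],0.0918]
  ]
}}

```text
clock: 23.4
position: [0.4871, -0.2214, 0.1279]
ee_rot: [2.232, 2.208, 0.001]
force: [-0.6, -0.1, -1.3]
width: 1.002
```

```bash
python3 - <<'E'
from cell import *
import cv2,numpy as np
o=arm.observe();print(o['position'],o['ee_rot'],o['width'])
cv2.imwrite("pics/i.png",cv2.resize(get_image("scene")[60:270,110:440,::-1],None,fx=2.4,fy=2.4))
E
```

```text
[ 0.48710859 -0.22139542  0.12785569] [2.23223553e+00 2.20841339e+00 1.47335868e-03] 1.0024747358461108
```

View pics/i.png

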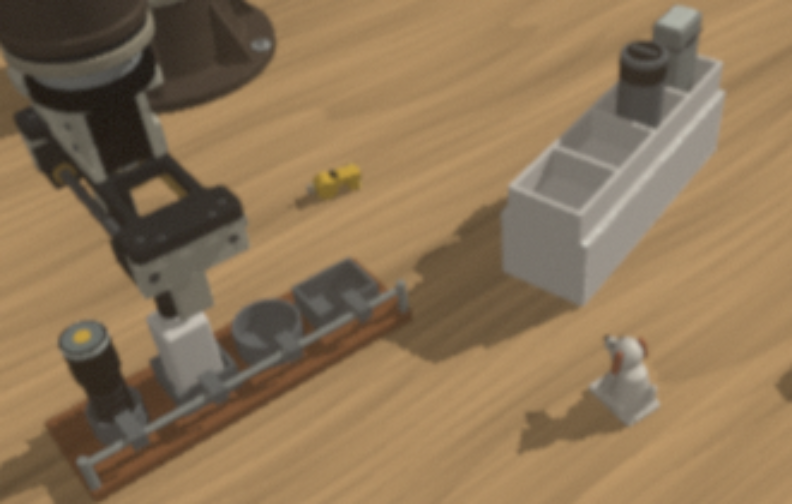

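Tin and dispenser stand upright in the two left bays, and the gripper is over the bottle (180,340). Next I grip it.

Request:
{"api": "send_rows", "payload": {
  "deltas": [
    [[0,0,0],[0,0,0],0.0918],
    [[0,0,-0.023],[0,0,0],0.0918],
    [[0,0,-0.023],[0,0,0],0.0918],
    [[0,0,-0.023],[0,0,0],0.0918],
    [[0,0,0],[0,0,0],0.02],
    [[0,0,0],[0,0,0],0.02],
    [[0,0,0],[0,0,0],0.02],
    [[0,0,0],[0,0,0],0.02],
    [[0,0,0],[0,0,0],0.02],
    [[0,0,0],[0,0,0],0.02]
  ]
}}

```text
clock: 24.45
position: [0.4869, -0.221, 0.0583]
ee_rot: [2.232, 2.209, 0.001]
force: [0.2, -0.4, 0.8]
width: 0.529
```

Request:
{"api": "send_rows", "payload": {
  "deltas": [
    [[0,0,0],[0,0,0],0.02],
    [[0,0,0],[0,0,0],0.02],
    [[0,0,0],[0,0,0],0.02],
    [[0,0,0],[0,0,0],0.02],
    [[0,0,0],[0,0,0],0.02],
    [[0,0,0],[0,0,0],0.02],
    [[0,0,0],[0,0,0],0.02],
    [[0,0,0.005],[0,0,0],0.02],
    [[0,0,0.005],[0,0,0],0.02],
    [[0,0,0.01],[0,0,0],0.02]
  ]
}}

```text
clock: 25.45
position: [0.4855, -0.2207, 0.0776]
ee_rot: [-2.232, -2.208, 0.002]
force: [0.2, -0.5, -2.2]
width: 0.394
```

Request:
{"api": "send_rows", "payload": {
  "deltas": [
    [[0,0,0.02],[0,0,0],0.02],
    [[0,0,0.02],[0,0,0],0.02],
    [[0,0,0.02],[0,0,0],0.02],
    [[0,0,0.02],[0,0,0],0.02],
    [[0,0,0.02],[0,0,0],0.02],
    [[0,0,0.02],[0,0,0],0.02],
    [[0,0,0.02],[0,0,0],0.02],
    [[0,0,0.02],[0,0,0],0.02],
    [[0,0,0.015],[0,0,0],0.02],
    [[0,0,0],[0,0,0],0.02]
  ]
}}

```text
clock: 26.45
position: [0.4871, -0.2217, 0.2549]
ee_rot: [2.232, 2.207, 0.003]
force: [0.0, -0.3, -2.0]
width: 0.391
```

Request:
{"api": "send_rows", "payload": {
  "deltas": [
    [[0.0042,0.0255,0],[0,0,0.0193],0.02],
    [[0.0042,0.0255,0],[0,0,0.0193],0.02],
    [[0.0042,0.0255,0],[0,0,0.0193],0.02],
    [[0.0042,0.0255,0],[0,0,0.0193],0.02],
    [[0.0042,0.0255,0],[0,0,0.0193],0.02],
    [[0.0042,0.0255,0],[0,0,0.0193],0.02],
    [[0.0042,0.0255,0],[0,0,0.0193],0.02],
    [[0.0042,0.0255,0],[0,0,0.0193],0.02],
    [[0.0042,0.0255,0],[0,0,0.0193],0.02],
    [[0.0042,0.0255,0],[0,0,0.0193],0.02]
  ]
}}

```text
clock: 27.45
position: [0.5279, 0.0349, 0.252]
ee_rot: [-2.009, -2.415, 0.002]
force: [1.0, 0.2, -0.8]
width: 0.394
```

Request:
{"api": "send_rows", "payload": {
  "deltas": [
    [[0.0042,0.0255,0],[0,0,0.0193],0.02],
    [[0.0042,0.0255,0],[0,0,0.0193],0.02],
    [[0.0042,0.0255,0],[0,0,0.0193],0.02],
    [[0.0042,0.0255,0],[0,0,0.0193],0.02],
    [[0.0042,0.0255,0],[0,0,0.0193],0.02],
    [[0,0,0],[0,0,0],0.02],
    [[0,0,-0.015],[0,0,0],0.02],
    [[0,0,-0.02],[0,0,0],0.02],
    [[0,0,-0.02],[0,0,0],0.02],
    [[0,0,-0.02],[0,0,0],0.02]
  ]
}}

```text
clock: 28.45
position: [0.5498, 0.1618, 0.177]
ee_rot: [1.891, 2.509, -0.0]
force: [0.1, 0.6, -1.3]
width: 0.396
```

```bash
python3 - <<'E'
from cell import *
import cv2,numpy as np
o=arm.observe();print(o['position'],o['ee_rot'],o['width'])
a=cv2.resize(get_image("scene")[60:200,290:440,::-1],(400,373));b=cv2.resize(get_image("top")[180:290,140:300,::-1],(400,275))
cv2.imwrite("pics/j.png",np.hstack([a,np.pad(b,((0,98),(0,0),(0,0)))]))
E
```

```text
[0.54977488 0.16175211 0.17696882] [ 1.89083270e+00  2.50855851e+00 -9.86621916e-05] 0.3957839981539466
```

View pics/j.png

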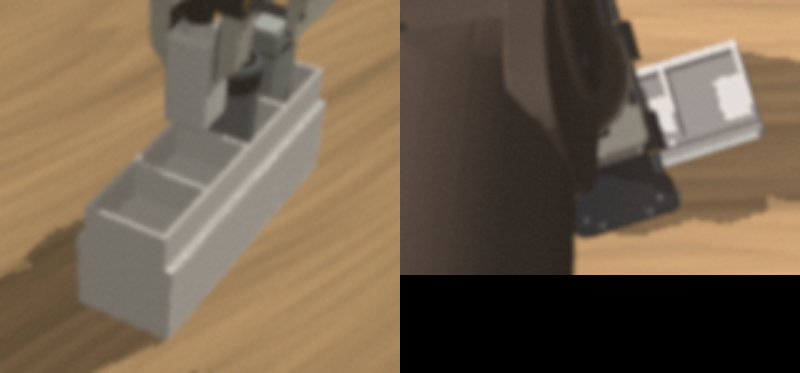

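The bottle (left crop 195,75) hangs over bay 3, clear of the dispenser. Lowering.

Request:
{"api": "send_rows", "payload": {
  "deltas": [
    [[0,0,-0.012],[0,0,0],0.02],
    [[0,0,-0.012],[0,0,0],0.02],
    [[0,0,-0.012],[0,0,0],0.02],
    [[0,0,-0.012],[0,0,0],0.02],
    [[0,0,-0.006],[0,0,0],0.02],
    [[0,0,-0.004],[0,0,0],0.02],
    [[0,0,-0.003],[0,0,0],0.02],
    [[0,0,-0.002],[0,0,0],0.02],
    [[0,0,0],[0,0,0],0.02],
    [[0,0,0],[0,0,0],0.02]
  ]
}}

```text
clock: 29.55
position: [0.5498, 0.1616, 0.115]
ee_rot: [1.891, 2.509, 0.001]
force: [0.3, -0.1, -1.2]
width: 0.395
```

Request:
{"api": "send_rows", "payload": {
  "deltas": [
    [[0,0,-0.001],[0,0,0],0.02],
    [[0,0,-0.001],[0,0,0],0.02],
    [[0,0,-0.001],[0,0,0],0.02],
    [[0,0,0],[0,0,0],0.02],
    [[0,0,0],[0,0,0],0.05],
    [[0,0,0],[0,0,0],0.065],
    [[0,0,0],[0,0,0],0.065],
    [[0,0,0],[0,0,0],0.065],
    [[0,0,0],[0,0,0],0.065],
    [[0,0,0],[0,0,0],0.065]
  ]
}}

```text
clock: 30.55
position: [0.5496, 0.1616, 0.1118]
ee_rot: [1.891, 2.509, 0.0]
force: [0.9, -0.1, -0.7]
width: 0.706
```

Request:
{"api": "send_rows", "payload": {
  "deltas": [
    [[0,0,0.008],[0,0,0],0.065],
    [[0,0,0.02],[0,0,0],0.065],
    [[0,0,0.025],[0,0,0],0.065],
    [[0,0,0.03],[0,0,0],0.0918],
    [[0,0,0.03],[0,0,0],0.0918],
    [[0,0,0.025],[0,0,0],0.0918],
    [[-0.002,-0.025,0.01],[0,0,-0.0193],0.0918],
    [[-0.004,-0.025,0],[0,0,-0.0193],0.0918],
    [[-0.004,-0.025,0],[0,0,-0.0193],0.0918],
    [[-0.004,-0.025,0],[0,0,-0.0193],0.0918]
  ]
}}

```text
clock: 31.55
position: [0.5343, 0.0585, 0.2588]
ee_rot: [-1.99, -2.43, 0.002]
force: [0.4, 0.5, -0.4]
width: 0.996
```

Request:
{"api": "send_rows", "payload": {
  "deltas": [
    [[-0.005,-0.0348,0],[0,0,-0.0212],0.0918],
    [[-0.005,-0.0348,0],[0,0,-0.0212],0.0918],
    [[-0.005,-0.0348,0],[0,0,-0.0212],0.0918],
    [[-0.005,-0.0348,0],[0,0,-0.0212],0.0918],
    [[-0.005,-0.0348,0],[0,0,-0.0212],0.0918],
    [[-0.005,-0.0348,0],[0,0,-0.0212],0.0918],
    [[-0.005,-0.0348,0],[0,0,-0.0212],0.0918],
    [[-0.005,-0.0348,0],[0,0,-0.0212],0.0918],
    [[-0.005,-0.0348,0],[0,0,-0.0212],0.0918],
    [[-0.005,-0.0348,0],[0,0,-0.0212],0.0918]
  ]
}}

```text
clock: 32.55
position: [0.4834, -0.2889, 0.2589]
ee_rot: [-2.235, -2.206, 0.001]
force: [1.3, 0.7, 0.3]
width: 1.0
```

Request:
{"api": "send_rows", "payload": {
  "deltas": [
    [[0,0,0],[0,0,0],0.0918],
    [[0,0,-0.025],[0,0,0],0.0918],
    [[0,0,-0.025],[0,0,0],0.0918],
    [[0,0,-0.025],[0,0,0],0.0918],
    [[0,0,-0.025],[0,0,0],0.0918],
    [[0,0,-0.02],[0,0,0],0.0918],
    [[0,0,0],[0,0,0],0.0918],
    [[0,0,0],[0,0,0],0.0918],
    [[0,0,0],[0,0,0],0.0918],
    [[0,0,0],[0,0,0],0.0918]
  ]
}}

```text
clock: 33.55
position: [0.486, -0.2869, 0.1408]
ee_rot: [2.232, 2.209, 0.001]
force: [-0.4, -0.3, 0.6]
width: 1.001
```

```bash
python3 - <<'E'
from cell import *
import cv2,numpy as np
o=arm.observe();print(o['position'],o['ee_rot'],o['width'])
cv2.imwrite("pics/k.png",cv2.resize(get_image("scene")[60:270,110:440,::-1],None,fx=2.4,fy=2.4))
E
```

```text
[ 0.48600192 -0.28689794  0.14080967] [2.23172956e+00 2.20884296e+00 1.21485256e-03] 1.0011356274807885
```

View pics/k.png

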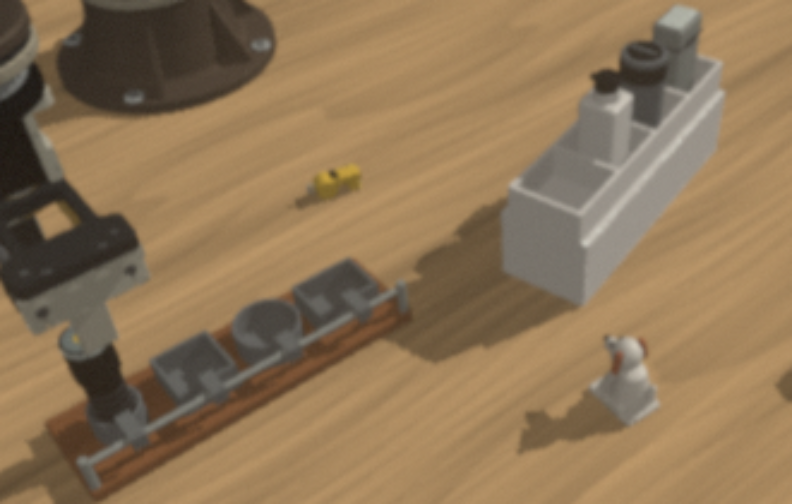

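Three items stand upright in bays 1 to 3, and the gripper is over the torch (95,340). Next I grip it.

Request:
{"api": "send_rows", "payload": {
  "deltas": [
    [[0,0,0],[0,0,0],0.0918],
    [[0,0,-0.022],[0,0,0],0.0918],
    [[0,0,-0.022],[0,0,0],0.0918],
    [[0,0,-0.022],[0,0,0],0.0918],
    [[0,0,0],[0,0,0],0.02],
    [[0,0,0],[0,0,0],0.02],
    [[0,0,0],[0,0,0],0.02],
    [[0,0,0],[0,0,0],0.02],
    [[0,0,0],[0,0,0],0.02],
    [[0,0,0],[0,0,0],0.02]
  ]
}}

```text
clock: 34.6
position: [0.4859, -0.2865, 0.0742]
ee_rot: [2.232, 2.21, 0.001]
force: [0.4, -0.6, -0.5]
width: 0.53
```

Request:
{"api": "send_rows", "payload": {
  "deltas": [
    [[0,0,0],[0,0,0],0.02],
    [[0,0,0],[0,0,0],0.02],
    [[0,0,0],[0,0,0],0.02],
    [[0,0,0],[0,0,0],0.02],
    [[0,0,0],[0,0,0],0.02],
    [[0,0,0],[0,0,0],0.02],
    [[0,0,0],[0,0,0],0.02],
    [[0,0,0.005],[0,0,0],0.02],
    [[0,0,0.005],[0,0,0],0.02],
    [[0,0,0.01],[0,0,0],0.02]
  ]
}}

```text
clock: 35.6
position: [0.4852, -0.2862, 0.0939]
ee_rot: [-2.232, -2.209, 0.001]
force: [0.8, 0.5, -0.6]
width: 0.366
```

Request:
{"api": "send_rows", "payload": {
  "deltas": [
    [[0,0,0.02],[0,0,0],0.02],
    [[0,0,0.02],[0,0,0],0.02],
    [[0,0,0.02],[0,0,0],0.02],
    [[0,0,0.02],[0,0,0],0.02],
    [[0,0,0.02],[0,0,0],0.02],
    [[0,0,0.02],[0,0,0],0.02],
    [[0,0,0.02],[0,0,0],0.02],
    [[0,0,0.02],[0,0,0],0.02],
    [[0,0,0.015],[0,0,0],0.02],
    [[0,0,0],[0,0,0],0.02]
  ]
}}

```text
clock: 36.6
position: [0.4862, -0.2873, 0.2713]
ee_rot: [2.231, 2.207, 0.003]
force: [0.6, -0.7, -1.2]
width: 0.365
```

Request:
{"api": "send_rows", "payload": {
  "deltas": [
    [[0.0054,0.0257,0],[0,0,0.0193],0.02],
    [[0.0054,0.0257,0],[0,0,0.0193],0.02],
    [[0.0054,0.0257,0],[0,0,0.0193],0.02],
    [[0.0054,0.0257,0],[0,0,0.0193],0.02],
    [[0.0054,0.0257,0],[0,0,0.0193],0.02],
    [[0.0054,0.0257,0],[0,0,0.0193],0.02],
    [[0.0054,0.0257,0],[0,0,0.0193],0.02],
    [[0.0054,0.0257,0],[0,0,0.0193],0.02],
    [[0.0054,0.0257,0],[0,0,0.0193],0.02],
    [[0.0054,0.0257,0],[0,0,0.0193],0.02]
  ]
}}

```text
clock: 37.6
position: [0.5391, -0.0284, 0.2681]
ee_rot: [-2.008, -2.415, 0.001]
force: [-0.1, 0.1, 0.4]
width: 0.365
```

Request:
{"api": "send_rows", "payload": {
  "deltas": [
    [[0.0054,0.0257,0],[0,0,0.0193],0.02],
    [[0.0054,0.0257,0],[0,0,0.0193],0.02],
    [[0.0054,0.0257,0],[0,0,0.0193],0.02],
    [[0.0054,0.0257,0],[0,0,0.0193],0.02],
    [[0.0054,0.0257,0],[0,0,0.0193],0.02],
    [[0,0,0],[0,0,0],0.02],
    [[0,0,-0.015],[0,0,0],0.02],
    [[0,0,-0.02],[0,0,0],0.02],
    [[0,0,-0.02],[0,0,0],0.02],
    [[0,0,-0.02],[0,0,0],0.02]
  ]
}}

```text
clock: 38.6
position: [0.5667, 0.0992, 0.193]
ee_rot: [1.89, 2.509, -0.0]
force: [-0.2, 0.6, -0.9]
width: 0.362
```

```bash
python3 - <<'E'
from cell import *
import cv2,numpy as np
o=arm.observe();print(o['position'],o['ee_rot'],o['width'])
cv2.imwrite("pics/l.png",cv2.resize(get_image("scene")[60:200,290:440,::-1],(400,373)))
E
```

```text
[0.56674098 0.09917889 0.19296854] [ 1.89042692e+00  2.50881805e+00 -1.03802435e-04] 0.36180602645200627
```

View pics/l.png

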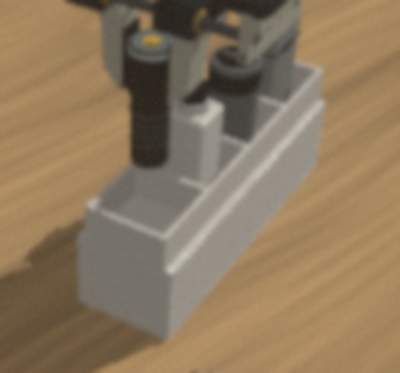

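The torch (150,100) hangs over the right bay. Lowering it the same way.

Request:
{"api": "send_rows", "payload": {
  "deltas": [
    [[0.001,-0.001,-0.012],[0,0,0],0.02],
    [[0,0,-0.012],[0,0,0],0.02],
    [[0,0,-0.012],[0,0,0],0.02],
    [[0,0,-0.012],[0,0,0],0.02],
    [[0,0,-0.006],[0,0,0],0.02],
    [[0,0,-0.004],[0,0,0],0.02],
    [[0,0,-0.003],[0,0,0],0.02],
    [[0,0,-0.002],[0,0,0],0.02],
    [[0,0,0],[0,0,0],0.02],
    [[0,0,0],[0,0,0],0.02]
  ]
}}

```text
clock: 39.65
position: [0.5678, 0.0981, 0.131]
ee_rot: [1.89, 2.509, 0.001]
force: [0.5, 0.5, -0.3]
width: 0.363
```

Request:
{"api": "send_rows", "payload": {
  "deltas": [
    [[0,0,-0.001],[0,0,0],0.02],
    [[0,0,-0.001],[0,0,0],0.02],
    [[0,0,-0.001],[0,0,0],0.02],
    [[0,0,0],[0,0,0],0.02],
    [[0,0,0],[0,0,0],0.05],
    [[0,0,0],[0,0,0],0.065],
    [[0,0,0],[0,0,0],0.065],
    [[0,0,0],[0,0,0],0.065],
    [[0,0,0],[0,0,0],0.065],
    [[0,0,0],[0,0,0],0.065]
  ]
}}

```text
clock: 40.65
position: [0.5676, 0.098, 0.1278]
ee_rot: [1.891, 2.509, 0.0]
force: [0.4, 0.5, 0.8]
width: 0.705
```

Request:
{"api": "send_rows", "payload": {
  "deltas": [
    [[0,0,0.008],[0,0,0],0.065],
    [[0,0,0.02],[0,0,0],0.065],
    [[0,0,0.025],[0,0,0],0.065],
    [[0,0,0.03],[0,0,0],0.0918],
    [[0,0,0.03],[0,0,0],0.0918],
    [[0,0,0.025],[0,0,0],0.0918],
    [[-0.004,-0.03,0],[0,0,0],0.0918],
    [[-0.008,-0.04,0],[0,0,0],0.0918],
    [[-0.008,-0.04,0],[0,0,0],0.0918],
    [[-0.008,-0.04,0],[0,0,0],0.0918]
  ]
}}

```text
clock: 41.65
position: [0.5391, -0.0535, 0.2665]
ee_rot: [1.89, 2.509, 0.001]
force: [1.2, -0.2, -0.5]
width: 0.999
```

Request:
{"api": "send_rows", "payload": {
  "deltas": [
    [[-0.005,-0.02,0],[0,0,0],0.0918],
    [[-0.005,-0.02,0],[0,0,0],0.0918],
    [[-0.005,-0.02,0],[0,0,0],0.0918],
    [[-0.005,-0.02,0],[0,0,0],0.0918],
    [[-0.005,-0.02,0],[0,0,0],0.0918],
    [[0,0,0],[0,0,0],0.0918],
    [[0,0,0],[0,0,0],0.0918],
    [[0,0,0],[0,0,0],0.0918],
    [[0,0,0],[0,0,0],0.0918],
    [[0,0,0],[0,0,0],0.0918]
  ]
}}

```text
clock: 42.65
position: [0.5148, -0.1511, 0.2657]
ee_rot: [-1.889, -2.51, -0.0]
force: [-0.3, 0.3, 0.2]
width: 0.995
```

```bash
python3 - <<'E'
from cell import *
import cv2,numpy as np
a=cv2.resize(get_image("scene")[60:240,290:440,::-1],(400,480));b=cv2.resize(get_image("top")[140:290,140:310,::-1],(400,353))
cv2.imwrite("pics/m.png",np.hstack([a,np.pad(b,((0,127),(0,0),(0,0)))]))
E
```

```text
(no output)
```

View pics/m.png

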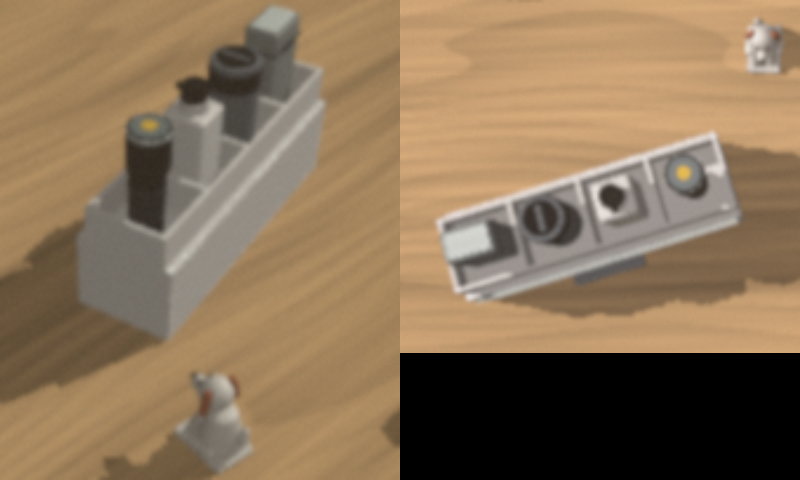

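All four stand upright in order (tin, dispenser, bottle, torch), and the dog has not moved. A numeric check of the top centres comes before I hand in: tin (470,242), dispenser (543,218), bottle cap (612,197) and torch (684,173) in the right-hand crop.

```bash
python3 - <<'E'
from h import *
from cell import job
g=np.radians(15.9);o=np.array([.5407,.1931]);R=np.array([[np.cos(g),np.sin(g)],[-np.sin(g),np.cos(g)]]);ok=True
for n,u,v,z in(("tin",470,242,.155),("disp",543,218,.154),("bot",612,197,.165),("torch",684,173,.165)):
    q=R@(w("top",140+(u-400)/2.353,140+v/2.353,z)[:2]-o);print(n,q.round(4));ok&=abs(q[0])<.014
if ok: print("sign",job.sign_off())
E
```

```text
tin [-0.0034  0.0943]
disp [-0.0019  0.0282]
bot [-0.0036 -0.0356]
torch [-0.002  -0.1003]
the job is handed in; nothing more can be done
sign None
```

I moved all four things into the white organiser and handed the job in at about 43 s of the 128 s allowed. From left to right they stand as tin, dispenser, bottle, torch, the same order as the old row. I lowered each one slowly to within about a millimetre of the bay floor before letting go.

**Position:** a last measurement from the top camera puts each item's top within 4 mm of the bays' centre line. Along the row they are within 5 mm of their bay centres.

**Upright and undisturbed:** the last pictures show all four upright in their bays and the ceramic dog where it was at the start. The gripper was about 25 cm away from the organiser and touching nothing.

**Not fully checked:** the organiser's rim corners disagreed by 2–3 mm between the two cameras, well inside the tolerance. I judged base heights from the arm's position and the pictures, not from a separate measurement. No check failed, and the hand-in gave no verdict.

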